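# Turn the sample jar over to mix the lot

## Task

Mix the lot before the sample is drawn: tip the red-balled lock lever out of the index plate, turn the closed jar in its stand fully upside down by the spokes of its wheel, and leave it so for about a second until every bush has dropped to the lid end. Then turn the jar upright again and push the lever back so that its nose is fully home in the notch. Push gently and slowly (a couple of seconds for each half turn, nothing slammed or forced) so that the bushes are not nicked, and leave the tools lying on the table alone.

Things in the scene. Friction and masses are not known exactly. Their poses are not given: they have to be found in the camera images.
- stand: Fixed blue base plate (200 x 190 mm, top 16 mm above the table) with two aluminium uprights; origin at the centre of the base's underside on the table. Its y axis runs along the horizontal shaft, which lies 114 mm above the table over the origin; its x axis points away from the robot, turned by up to about 0.3 rad.
- jar (a point): Centre of the clear round jar (72 mm across, 140 mm tall with its black screw lid), on the shaft axis; its z axis runs towards the lid: z up is upright, z down upside down. Inside it runs from z = -66 mm (floor) to +48 mm (lid), radius 33 mm. With its clamp frame it sweeps a 90 mm radius about the shaft, within 45 mm of the middle to either side.
- jar_frame (a joint): Turn of the jar about the stand's y axis, rad: 0 upright, +3.14 or -3.14 upside down; positive when the upper part of the wheel moves along the stand's +x (away from the robot). Turns either way without end; a friction bearing holds it wherever it is left (about 0.14 N m; a push that rubs along a spoke instead of following it can bind).
- wheel_hub (a point): Centre of the wheel that turns with the jar, on the shaft axis: (0, -88, 114 mm) in the stand's frame. Four 10 mm spokes at right angles to the shaft end in black 22 mm balls, centred 82 mm from the hub. Jar upright or upside down: they stand as an X, 45 degrees off vertical. Pushing one across the top from 45 degrees on one side to 45 on the other is a quarter turn.
- lock_lever (a joint): Lock lever, rad: 0 = closed, its nose fully in the notch of the index plate (the jar cannot turn); grows to 1.1 at the stop as it opens. Above 0.45 the nose is clear of the plate. It stays where it is left (about 0.08 N m). The nose goes in only when the jar is upright to within about 4 degrees and then centres it.
- lever_ball (a point): Centre of the red ball (24 mm) on the upright arm of the lock lever, 77 mm from the pivot. Closed, it stands 12 mm to the +x side of the pivot and 76 mm above it (stand's frame), 242 mm above the table; opening moves it along the stand's -x (towards the robot) and down.
- lever_pivot (a point): Pivot of the lock lever: (-50, 69, 166 mm) in the stand's frame, axis along the stand's y. The lever's horizontal arm runs from here 50 mm along +x to the nose, which points down 14 mm.
- sample_1: Brass flanged bush in the jar, 21 mm flange, 16 mm tall; origin at the centre of its flange face.
- sample_2: Another bush in the jar, as sample_1.
- sample_3: Another bush in the jar, as sample_1.
- sample_4: Another bush in the jar, as sample_1.
- plug_gauge: Bystander: steel plug gauge, 121 mm long, 15 mm thick, lying on the table; origin at the middle of its underside.
- deburr_tool: Bystander: deburring tool with orange handle, 146 mm long, 14 mm thick, lying on the table; origin at the middle of its underside.
- ring_gauge: Bystander: steel ring gauge, 48 mm across, 16 mm tall, on the table behind the stand; origin at the centre of its underside.
- counter: Bystander: hand tally counter, 71 x 48 x 22 mm, on the table; origin at the centre of its underside.

How it is judged:
By the outcome, as a careful person would: the job done as asked, in the order asked, and still so for the second after the job is handed in, with the robot touching nothing.
It also fails if it takes over 72 s, if anything falls off the work surface, if the arm or the gripper's body presses on something with over 40 N, if the wrist force passes 120 N, or if a joint passes its speed limit or range.

## Robot

A 6-joint arm with a two-finger parallel gripper is mounted at the origin on a cart in front of the work surface, level with it; the furniture and walls round the work are solid. World frame = base frame: x ahead of the robot, y to its left, z up, the work surface at z = 0. Lengths are in mm, angles in rad, forces in N, time in s.
With the tool pointing down it reaches from about 300 to 775 mm from the base axis. Payload 14.6 kg.
Tool frame: the origin (TCP) lies midway between the tips of the shut fingers; the grasp point (between the pads) lies 19 mm behind it (manip.grasp_offset is the distance from the TCP to the grasp point, in mm); z points along the fingers, y is the line along which they close (so a half turn about z gives the same grasp; the last joint's range is limited). The gripper opens to 94 mm and grips with 3 to 60 N. Pads are 16 mm wide; open, the fingers measure 119 mm over their backs; the gripper's body (75 mm by 177 mm) begins 78 mm behind the grasp point.
Start: joints at [1.282, 0.3, 1.521, -0, 1.321, -0.067], TCP at [120.99, 536.517, 205.446] pointing down, gripper open.
Joint ranges: [-3.03, 3.03], [-0.79, 2.21], [0.23, 2.52], [-1.04, 4.18], [0, 3.07], [-2.55, 2.55]. Speed limits (rad/s): [2.22, 2.22, 2.57, 3.14, 3.14, 3.14].

## Interface

Orientations are given as [roll, pitch, yaw] about the fixed x, y, z axes, in that order (R = Rz(yaw) Ry(pitch) Rx(roll)).
In Python, from cell import manip, viewer gives the robot as it stands. The module is installed in compiled form; this text tells all that it offers.
- The arm moves only by the tool move_arm, never from a script. Its argument "moves" is a list of rows, each a list of 4 numbers: the shift along the tool's x, y, z in m, then the turn about the tool's z in rad. A call has 1 to 12 rows; each row is the pose to reach, as a shift and turn from the pose commanded when the call began, along the tool's axes at that moment; what a row does not reach only later rows make up. A row lasts 1/10 s, in which the tool goes at most 50 mm and 8.59 degrees, less where a joint would pass 70% of its speed; a pose out of reach is approached as far as the arm can. A call with a gripper value outside its range is refused whole. "jaw" is the finger opening in m, from 0 to 0.094, set as the call begins (left out, the last holds). The fingers move at their own pace and stop on an object; "squeeze" is the grip in N (left out, the last holds). Time passes only in rows, so rows that repeat a pose let the fingers close. It gives the time, the measured TCP pose, the force, the opening and the grip force at its end, in the units of the state.
- manip.read_state(): the state, without advancing time (a new reading comes with each control period).
- viewer.camera(name): name is "scene" or "top"; returns a dict with "frame" (384x512x3 uint8, blue, green, red), "z_map" (384x512 float32, mm along the optical axis (not along the pixel's ray), 0 where there is no reading), "fx", "fy", "cx", "cy" (pixels), "origin" and "orientation" of the camera in the world. Camera axes: x right, y down, z forward; pixel columns grow to the right and rows downward; lengths in mm; the calibration is good to about 2 mm. A picture is of the moment at which its call begins.
- manip.sign_off(): hands the job in; it is judged then, once.
The state is a dict: "clock": time; "joints": joint angles; "qd": joint speeds; "effort": joint torques, N m; "eef_pos": TCP position; "eef_rot": TCP orientation; "wrist_force": force on the tool from outside, world axes, zero at the start; "moment": the same for the moment, N m; "finger_gap": finger opening in mm; "finger_force": force on a finger pad.
Only numpy, scipy, OpenCV 4.12 (cv2) and the standard library are available. Lean on these libraries where they do the work, as an engineer would, in place of code of your own. Each camera call takes 0.05 s, during which the arm holds its last target. There are 200 camera calls.

## Working session

There is one attempt and no reset: what is moved stays moved. The work goes in short steps, Python scripts to look and compute and a tool call to move; the robot and the scene stay as the last step left them, time stands still between calls to the robot, and variables do not carry over. Pictures are saved under pics/ and viewed, at most 10 in all, crops included, and the job is handed in when it is done.

Besides the shell and the picture viewer there is one more tool, called after "Request:" as name(argument=value, ...) on one line, values as JSON. move_arm: Moves the arm, as the interface text tells. Its arguments: {"type":"object","properties":{"moves":{"type":"array"},"jaw":{"type":"number"},"squeeze":{"type":"number"}},"required":["moves"]}

```bash
mkdir -p pics; cat > h.py <<'E'
import numpy as np, cv2
from cell import manip, viewer
from scipy.spatial.transform import Rotation as R
def cloud(c):
    v,u=np.mgrid[0:384,0:512]; z=c['z_map']
    p=np.stack([(u-c['cx'])/c['fx']*z,(v-c['cy'])/c['fy']*z,z],-1)
    o=np.array(c['orientation'],float)
    M=o if o.shape==(3,3) else R.from_euler('xyz',o).as_matrix()
    return p@M.T+np.array(c['origin'])
E
python3 - <<'E'
from h import *
print(manip.read_state())
for n in('scene','top'):
    c=viewer.camera(n); cv2.imwrite(f'pics/{n}0.png',cv2.resize(c['frame'],(768,576))); np.savez(f'{n}0.npz',**{k:v for k,v in c.items()})
    print({k:v for k,v in c.items() if k not in('frame','z_map')})
    P=cloud(c); f=c['frame'].astype(int); B,G,Rr=f[...,0],f[...,1],f[...,2]; ok=c['z_map']>0
    m=(Rr>120)&(G<70)&(B<70)&ok
    vs,us=np.where(m); print('red',m.sum(),np.median(us),np.median(vs),np.median(P[m],0),P[m].max(0),P[m].min(0))
    m=(B>90)&(B>Rr+40)&ok&(abs(P[...,2]-16)<5)
    if m.sum(): print('blue',m.sum(),cv2.minAreaRect(P[m][:,:2].astype(np.float32)))
E
```

```text
{'clock': 0.0, 'joints': array([ 1.28238581e+00,  3.00492952e-01,  1.52156408e+00, -2.82182158e-05,
        1.32070760e+00, -6.65930568e-02]), 'qd': array([-0.00040355, -0.00059268, -0.00074729, -0.00073926, -0.00065703,
        0.00178312]), 'effort': array([ 1.86347620e-04, -5.31804156e+01, -3.52746892e+01,  7.08380900e-02,
        2.43949756e-02, -2.31026569e-06]), 'eef_pos': array([120.93416722, 536.27435347, 204.88154072]), 'eef_rot': array([-3.14042146e+00, -5.07158852e-05,  2.91978216e+00]), 'wrist_force': array([0.07129821, 0.01311471, 0.22604765]), 'moment': array([-0.01950638, -0.0012268 , -0.02318371]), 'finger_force': 0.0, 'finger_gap': 93.97561646287616}
{'fx': 360.0194251170155, 'fy': 360.0194251170155, 'cx': 249.4288213458757, 'cy': 187.47602225539026, 'origin': array([506.99221914, 781.92364252, 762.49856417]), 'orientation': array([-2.28086027e+00,  9.31831588e-06, -3.04428861e+00])}
red 557 209.0 193.0 [719.7209024  -43.23693667   2.71933024] [781.61748564 391.39496598 254.1224292 ] [ 357.71782569 -301.79449341   -2.69387574]
blue 1873 ((835.387939453125, -96.4749755859375), (552.2649536132812, 974.7323608398438), 51.80056381225586)
{'fx': 380.8509073269418, 'fy': 380.8509073269418, 'cx': 262.27141740212835, 'cy': 192.80640327639344, 'origin': array([ 368.95855019,   83.16237778, 1156.16431498]), 'orientation': array([-2.9342129 ,  0.00425187, -1.62600824])}
red 26 176.5 242.5 [471.88909744 339.24462507  14.35651346] [722.69705474 385.71961338 254.91090882] [449.73375869  14.64475231  10.69150854]
blue 174 ((548.3494262695312, 117.31243896484375), (181.84677124023438, 191.3358612060547), 75.42168426513672)
```

View pics/scene0.png

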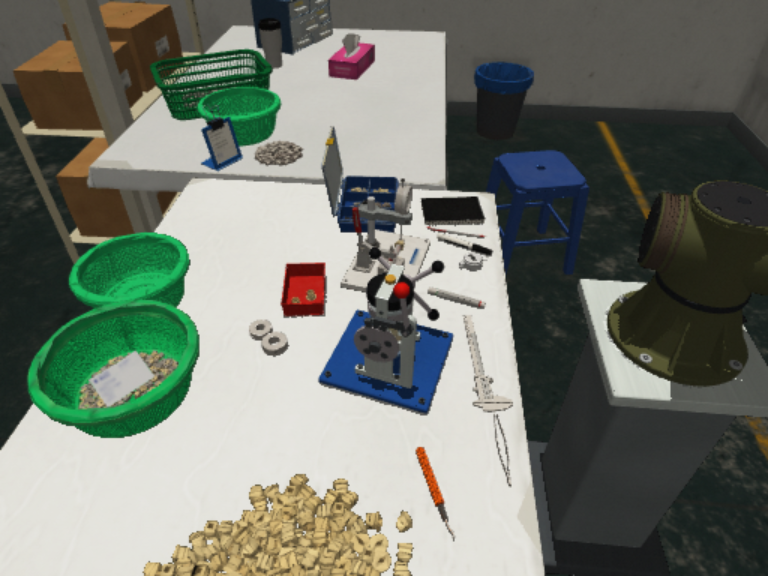

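View pics/top0.png

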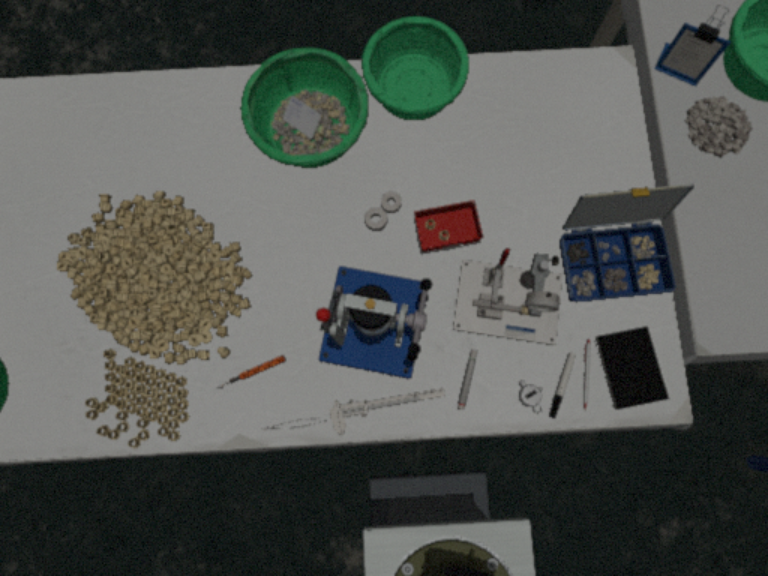

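```bash
python3 - <<'E'
from h import *
for n in('top','scene'):
    c=dict(np.load(n+'0.npz')); P=cloud(c); f=c['frame'].astype(int); B,G,Rr=f[...,0],f[...,1],f[...,2]
    near=(np.hypot(P[...,0]-548,P[...,1]-117)<190)&(c['z_map']>0)
    m=near&(B>Rr+25)&(B>G+15)&(abs(P[...,2]-16)<10)
    r=cv2.minAreaRect(P[m][:,:2].astype(np.float32)); print(n,m.sum(),r,np.median(P[m][:,2]))
    print(cv2.boxPoints(r).round())
    m=near&(Rr>100)&(G<60)&(B<60)&(P[...,2]>200)
    print('red',m.sum(),np.median(P[m],0),P[m].min(0),P[m].max(0))
    m=near&(f.max(-1)<60)&(P[...,2]>100)
    k,l,s,ce=cv2.connectedComponentsWithStats(m.astype(np.uint8))
    for i in range(1,k):
        if s[i,4]>8: print('dark',s[i,4],ce[i].round(),np.median(P[l==i],0).round())
c=dict(np.load('scene0.npz'));cv2.imwrite('pics/c.png',cv2.resize(c['frame'][150:285,205:310],None,fx=5,fy=4.4*5/4.4*0.88,interpolation=cv2.INTER_CUBIC))
E
```

```text
top 2035 ((546.52734375, 118.6036148071289), (187.01812744140625, 196.83262634277344), 75.78599548339844) 15.8828607871244
[[428.  52.]
 [619.   4.]
 [665. 185.]
 [474. 233.]]
red 39 [525.84187819 192.29603366 251.94716405] [518.40471206 185.07057592 247.78865071] [533.72843886 199.66146908 255.26629483]
dark 44 [283. 189.] [581.  21. 180.]
dark 135 [221. 207.] [545. 185. 168.]
dark 169 [249. 195.] [570. 111. 184.]
dark 279 [245. 213.] [525. 123. 183.]
dark 30 [225. 222.] [508. 180. 132.]
dark 50 [276. 232.] [469.  47. 180.]
scene 2307 ((546.4961547851562, 119.69403076171875), (191.06515502929688, 200.13311767578125), 76.11782836914062) 15.338600484302106
[[426.  51.]
 [621.   3.]
 [667. 188.]
 [472. 236.]]
red 74 [525.43320917 199.40758131 248.98443283] [514.88746811 187.31491236 243.03150517] [536.83207216 207.21257441 254.1224292 ]
dark 48 [250. 168.] [580.  25. 177.]
dark 50 [291. 178.] [470.  54. 177.]
dark 139 [249. 192.] [572. 124. 183.]
dark 87 [272. 192.] [515. 119. 182.]
dark 88 [262. 202.] [538. 153. 178.]
dark 166 [259. 217.] [542. 193. 166.]
dark 21 [242. 225.] [584. 183. 125.]
dark 22 [258. 229.] [544. 194. 125.]
dark 45 [249. 232.] [565. 195. 115.]
```

View pics/c.png

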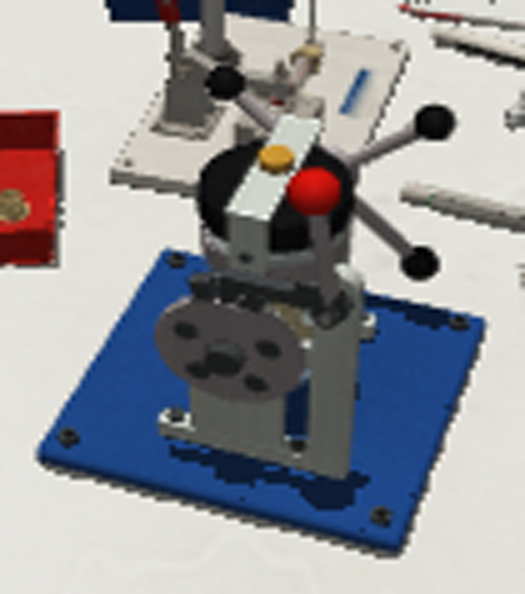

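```bash
cat >> h.py <<'E'
O=np.array([546.5,119.2,0]); YAW=-0.245
S=R.from_euler('z',YAW).as_matrix()
def st(p): return (np.asarray(p)-O)@S       # world->stand
def wd(p): return np.asarray(p)@S.T+O
def go(target):                              # stand-frame TCP target -> tool shift (m)
    s=manip.read_state(); T=R.from_euler('xyz',s['eef_rot']).as_matrix()
    print('t',round(s['clock'],2),'tcp stand',st(s['eef_pos']).round(1),'rot',s['eef_rot'].round(3),'F',s['wrist_force'].round(1),'gap',s['finger_gap'].round(1))
    for t in target: print(t,'shift m',((wd(t)-s['eef_pos'])@T/1000).round(4))
E
python3 - <<'E'
from h import *
for n in('top','scene'):
    c=dict(np.load(n+'0.npz')); Q=st(cloud(c)); ok=c['z_map']>0
    for y in range(-280,100,10):
        m=ok&(abs(Q[...,0])<140)&(Q[...,1]>=y)&(Q[...,1]<y+10)
        if m.sum() and Q[m][:,2].max()>40: i=Q[m][:,2].argmax(); print(y,Q[m][i].round(), end='; ')
    print()
go([[-38,69,330],[-38,69,223]])
E
```

```text
-280 [  63. -278.  184.]; -270 [  70. -270.  170.]; -260 [  70. -258.   52.]; -250 [  73. -245.   54.]; -240 [ 140. -232.   74.]; -230 [ 139. -220.  135.]; -220 [ 139. -219.  125.]; -210 [  75. -204.   52.]; -200 [  69. -193.   54.]; -190 [  75. -189.   53.]; -110 [  -5. -100.  131.]; -100 [ 57. -92. 186.]; -90 [ 64. -85. 185.]; -80 [ 59. -78. 177.]; -70 [ -6. -62. 141.]; -60 [  4. -54. 142.]; -50 [ -5. -43. 195.]; -40 [  6. -30. 197.]; -30 [  3. -28. 197.]; -20 [ -7. -20. 200.]; -10 [ 10.  -4. 206.]; 0 [ -2.   2. 203.]; 10 [  2.  16. 197.]; 20 [ 11.  26. 197.]; 30 [  4.  35. 197.]; 40 [ 11.  41. 197.]; 50 [-34.  59. 251.]; 60 [-34.  69. 255.]; 70 [-39.  70. 253.]; 
-280 [  76. -279.  184.]; -270 [  72. -270.  176.]; -260 [  67. -254.   50.]; -250 [  65. -249.   51.]; -240 [ 137. -230.   93.]; -230 [ 140. -223.  139.]; -220 [ 138. -218.  139.]; -210 [ 137. -210.   57.]; -200 [  70. -193.   51.]; -190 [  71. -186.   52.]; -110 [  -3. -101.  128.]; -100 [ 57. -90. 182.]; -90 [ 52. -85. 184.]; -80 [ 59. -79. 179.]; -60 [-25. -58. 115.]; -50 [ -5. -41. 195.]; -40 [-10. -35. 195.]; -30 [  8. -25. 195.]; -20 [ -2. -10. 199.]; -10 [ -8.  -0. 202.]; 0 [ -2.   6. 202.]; 10 [ -8.  16. 197.]; 20 [  4.  23. 196.]; 30 [ -1.  32. 195.]; 40 [ -7.  42. 196.]; 50 [-52.  53. 181.]; 60 [-36.  69. 254.]; 70 [-37.  72. 254.]; 80 [-42.  80. 248.]; Traceback (most recent call last):
  File "<stdin>", line 8, in <module>
  File "h.py", line 16, in go
    print('t',round(s['clock'],2),'tcp stand',st(s['eef_pos']).round(1),'rot',s['eef_rot'].round(3),'F',s['wrist_force'].round(1),'gap',s['finger_gap'].round(1))
                                                                                                                                        ^^^^^^^^^^^^^^^^^^^^^
AttributeError: 'float' object has no attribute 'round'
```

```bash
sed -i "s/s\['finger_gap'\].round(1)/round(s['finger_gap'],1)/" h.py; python3 -c "
from h import *
go([[-38,69,330],[-38,69,223]])"
```

```text
t 0.1 tcp stand [-514.   301.4  204.9] rot [-3.141 -0.     2.92 ] F [0.3 0.2 0.2] gap 94.0
[-38, 69, 330] shift m [-0.4705 -0.2435 -0.1248]
[-38, 69, 223] shift m [-0.4705 -0.2434 -0.0178]
```

Request:
move_arm(moves=[[-0.02,-0.01,-0.03,0.01],[-0.06,-0.03,-0.06,0.023],[-0.1,-0.05,-0.085,0.023],[-0.14,-0.07,-0.11,0.023],[-0.18,-0.09,-0.125,0.023],[-0.22,-0.112,-0.125,0.023],[-0.26,-0.134,-0.125,0.023],[-0.3,-0.155,-0.125,0.023],[-0.34,-0.176,-0.125,0.023],[-0.38,-0.197,-0.125,0.023],[-0.42,-0.217,-0.125,0.023],[-0.45,-0.233,-0.125,0.023]], jaw=0.06)

```text
clock: 1.3
eef_pos: [510.2, 208.3, 330.0]
eef_rot: [-3.141, -0.001, 2.896]
wrist_force: [-0.4, 0.7, -0.2]
finger_gap: 59.8
finger_force: 0.0
```

Request:
move_arm(moves=[[-0.015,-0.008,0,0],[-0.02,-0.01,0,0],[-0.02,-0.01,0,0],[-0.02,-0.01,0,0]])

```text
clock: 1.7
eef_pos: [525.0, 196.7, 330.6]
eef_rot: [3.141, 0.0, 2.898]
wrist_force: [0.0, -0.0, 0.2]
finger_gap: 60.2
finger_force: 0.0
```

```bash
python3 -c "
from h import *
go([[-38,69,330],[-38,69,223]])"
```

```text
t 1.7 tcp stand [-39.7  69.9 330.6] rot [3.141 0.    2.898] F [ 0.  -0.   0.2] gap 60.2
[-38, 69, 330] shift m [-0.0017 -0.0009  0.0006]
[-38, 69, 223] shift m [-0.0017 -0.001   0.1076]
```

Request:
move_arm(moves=[[-0.002,-0.001,0.03,0],[-0.002,-0.001,0.06,0],[-0.002,-0.001,0.085,0],[-0.002,-0.001,0.1,0],[-0.002,-0.001,0.107,0],[-0.002,-0.001,0.107,0],[-0.002,-0.001,0.107,0]])

```text
clock: 2.4
eef_pos: [527.4, 194.7, 224.5]
eef_rot: [3.141, 0.001, 2.897]
wrist_force: [-0.5, 0.5, -1.0]
finger_gap: 60.1
finger_force: 0.0
```

Request:
move_arm(moves=[[0,0,0,0],[0,0,0,0],[0,0,0,0],[0,0,0,0],[0,0,0,0],[0,0,0,0]], jaw=0.018, squeeze=8)

```text
clock: 3.0
eef_pos: [527.2, 193.2, 223.5]
eef_rot: [-3.139, -0.0, 2.896]
wrist_force: [-2.2, -8.1, 2.4]
finger_gap: 23.5
finger_force: 8.0
```

```bash
python3 -c "
from h import *
go([[-38,69,223]])
a0=np.arctan2(12,76)
for q in np.linspace(0,1.0,13): a=a0-q; print(np.round([-(77*np.sin(a)-12)/1000, 0, -(77*np.cos(a)-76)/1000],4))
"
```

```text
t 3.0 tcp stand [-36.7  67.1 223.5] rot [-3.139 -0.     2.896] F [-2.2 -8.1  2.4] gap 23.5
[-38, 69, 223] shift m [0.0013 0.0019 0.0005]
[-0.      0.     -0.0001]
[ 0.0064  0.     -0.0008]
[ 0.0128  0.     -0.001 ]
[ 0.0192  0.     -0.0007]
[0.0255 0.     0.0002]
[0.0318 0.     0.0016]
[0.0379 0.     0.0035]
[0.0439 0.     0.0059]
[0.0496 0.     0.0088]
[0.0551 0.     0.0122]
[0.0602 0.     0.016 ]
[0.0651 0.     0.0202]
[0.0695 0.     0.0248]
```

Request:
move_arm(moves=[[0.003,-0.002,-0.0005,0],[0.0064,-0.003,-0.001,0],[0.0128,-0.003,-0.001,0],[0.0192,-0.003,-0.001,0],[0.0255,-0.003,0,0],[0.0318,-0.003,0.0015,0],[0.038,-0.003,0.0035,0],[0.044,-0.003,0.006,0],[0.05,-0.003,0.009,0],[0.055,-0.003,0.012,0],[0.06,-0.003,0.016,0],[0.065,-0.003,0.02,0]])

```text
clock: 4.2
eef_pos: [463.8, 208.4, 204.0]
eef_rot: [3.138, 0.001, 2.897]
wrist_force: [3.8, 8.8, 1.4]
finger_gap: 23.3
finger_force: 8.0
```

Request:
move_arm(moves=[[0.003,0,0.002,0],[0.005,0,0.0045,0],[0.005,0,0.0045,0],[0.005,0,0.0045,0]])

```text
clock: 4.6
eef_pos: [458.8, 209.6, 199.3]
eef_rot: [3.139, 0.0, 2.897]
wrist_force: [1.4, 9.4, 0.4]
finger_gap: 23.3
finger_force: 8.0
```

```bash
python3 -c "
from h import *
go([[-38,67,223]])
"
```

```text
t 4.6 tcp stand [-107.1   66.4  199.3] rot [3.139 0.    2.897] F [1.4 9.4 0.4] gap 23.3
[-38, 67, 223] shift m [-0.0691  0.0006 -0.0237]
```

Request:
move_arm(moves=[[0,0,0,0],[0,0,0,0],[0,0,-0.01,0],[0,0,-0.03,0],[0,0,-0.06,0],[-0.01,-0.03,-0.065,0],[-0.02,-0.06,-0.065,0],[-0.03,-0.09,-0.065,0],[-0.04,-0.12,-0.065,0],[-0.048,-0.145,-0.06,0],[-0.049,-0.155,-0.05,0],[-0.049,-0.155,-0.05,0]], jaw=0.045)

```text
clock: 5.8
eef_pos: [468.2, 45.4, 248.1]
eef_rot: [-3.141, -0.002, 2.895]
wrist_force: [0.4, 0.7, 0.5]
finger_gap: 45.0
finger_force: 0.0
```

```bash
python3 -c "
from h import *
go([[-58,-89,153]])
c=viewer.camera('scene'); cv2.imwrite('pics/s1.png',cv2.resize(c['frame'][80:300,150:400],None,fx=3,fy=2.6,interpolation=cv2.INTER_CUBIC))
P=cloud(c);f=c['frame'].astype(int);m=(f[...,2]>100)&(f[...,1]<60)&(f[...,0]<60)&(P[...,2]>150)&(c['z_map']>0)
Q=st(P[m]);Q=Q[np.hypot(Q[:,0],Q[:,1])<190];print(np.median(Q,0),Q.max(0))
"
```

```text
t 5.8 tcp stand [-58.1 -90.6 248.1] rot [-3.141e+00 -2.000e-03  2.895e+00] F [0.4 0.7 0.5] gap 45.0
[-58, -89, 153] shift m [-0.0002  0.0017  0.0951]
[-107.7503751    73.1909603   224.78820813] [-96.11119841  79.89086982 230.99998797]
```

View pics/s1.png

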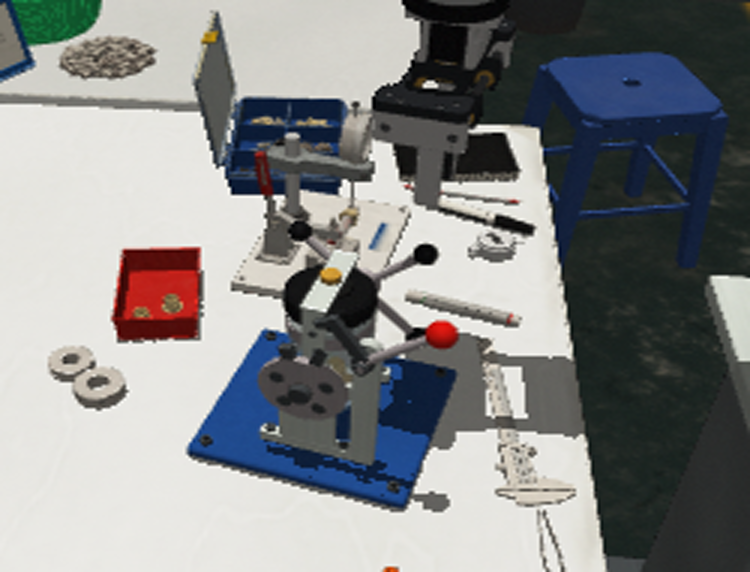

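The lever is open (red ball at about (440,333)), its nose is out of the plate, and the gripper hangs over the wheel's near ball (425,254). Next I descend and grip that ball lightly.

Request:
move_arm(moves=[[0,0.001,0.02,0],[0,0.001,0.05,0],[0,0.001,0.075,0],[0,0.001,0.09,0],[0,0.001,0.095,0],[0,0.001,0.095,0]])

```text
clock: 6.45
eef_pos: [468.9, 47.8, 154.0]
eef_rot: [-3.142, -0.0, 2.898]
wrist_force: [0.6, -0.2, 0.3]
finger_gap: 45.1
finger_force: 0.0
```

Request:
move_arm(moves=[[0,0,0,0],[0,0,0,0],[0,0,0,0],[0,0,0,0],[0,0,0,0]], jaw=0.016, squeeze=8)

```text
clock: 6.95
eef_pos: [469.0, 46.7, 154.4]
eef_rot: [-3.141, 0.001, 2.897]
wrist_force: [-2.8, -4.1, 4.6]
finger_gap: 21.4
finger_force: 8.0
```

```bash
python3 -c "
from h import *
go([[-58,-89,153]])
for q in np.linspace(-45,45,25): a=np.radians(q); print(np.round([-.082*(np.sin(a)+.70711),-.082*(np.cos(a)-.70711)],4))
"
```

```text
t 6.95 tcp stand [-57.6 -89.1 154.4] rot [-3.141e+00  1.000e-03  2.897e+00] F [-2.8 -4.1  4.6] gap 21.4
[-58, -89, 153] shift m [0.0004 0.0001 0.0014]
[-0.  0.]
[-0.0039 -0.0037]
[-0.0081 -0.0071]
[-0.0124 -0.0102]
[-0.017 -0.013]
[-0.0217 -0.0156]
[-0.0266 -0.0178]
[-0.0316 -0.0197]
[-0.0368 -0.0212]
[-0.042  -0.0224]
[-0.0473 -0.0233]
[-0.0526 -0.0238]
[-0.058 -0.024]
[-0.0633 -0.0238]
[-0.0687 -0.0233]
[-0.074  -0.0224]
[-0.0792 -0.0212]
[-0.0843 -0.0197]
[-0.0894 -0.0178]
[-0.0943 -0.0156]
[-0.099 -0.013]
[-0.1035 -0.0102]
[-0.1079 -0.0071]
[-0.112  -0.0037]
[-0.116  0.   ]
```

Request:
move_arm(moves=[[-0.004,-0.001,-0.0037,0],[-0.008,-0.001,-0.007,0],[-0.0124,-0.001,-0.0102,0],[-0.017,-0.001,-0.013,0],[-0.0217,-0.001,-0.0156,0],[-0.0266,-0.001,-0.0178,0],[-0.0316,-0.001,-0.0197,0],[-0.0368,-0.001,-0.0212,0],[-0.042,-0.001,-0.0224,0],[-0.0473,-0.001,-0.0233,0],[-0.0526,-0.001,-0.0238,0],[-0.058,-0.001,-0.024,0]])

```text
clock: 8.15
eef_pos: [525.5, 32.4, 178.3]
eef_rot: [3.141, 0.0, 2.897]
wrist_force: [-1.0, 5.3, 1.3]
finger_gap: 21.0
finger_force: 8.0
```

Request:
move_arm(moves=[[-0.0053,0,0.0002,0],[-0.0107,0,0.0007,0],[-0.016,0,0.0016,0],[-0.0212,0,0.0028,0],[-0.0263,0,0.0043,0],[-0.0314,0,0.0062,0],[-0.0363,0,0.0084,0],[-0.041,0,0.011,0],[-0.0455,0,0.0138,0],[-0.05,0,0.0169,0],[-0.054,0,0.0203,0],[-0.058,0,0.024,0]])

```text
clock: 9.35
eef_pos: [582.4, 18.1, 154.5]
eef_rot: [3.141, 0.002, 2.897]
wrist_force: [3.6, 5.1, 3.6]
finger_gap: 21.2
finger_force: 8.0
```

```bash
cat >> h.py <<'E'
def balls(n='scene'):
    c=viewer.camera(n); P=cloud(c); Q=st(P); f=c['frame']
    m=(f.max(-1)<70)&(abs(Q[...,1]+86)<18)&(np.hypot(Q[...,0],Q[...,2]-114)<105)&(np.hypot(Q[...,0],Q[...,2]-114)>62)&(c['z_map']>0)&(Q[...,2]>40)
    k,l,s,ce=cv2.connectedComponentsWithStats(m.astype(np.uint8))
    for i in range(1,k):
        if s[i,4]>8:
            q=np.median(Q[l==i],0); print(n,'ball',s[i,4],q.round(),'angle',np.degrees(np.arctan2(q[0],q[2]-114)).round(1))
    return c
E
python3 -c "
from h import *
go([[58,-89,154]])
balls(); balls('top')
"
```

```text
t 9.35 tcp stand [ 59.3 -89.4 154.5] rot [3.141e+00 2.000e-03 2.897e+00] F [3.6 5.1 3.6] gap 21.2
[58, -89, 154] shift m [0.0013 0.0004 0.0005]
scene ball 44 [ 49. -89. 182.] angle 35.9
scene ball 51 [-61. -82. 175.] angle -45.2
```

Request:
move_arm(moves=[[0,0,0,0],[0,0,0,0],[0,0,-0.01,0],[0,0,-0.03,0],[0.01,0,-0.05,0],[0.04,0,-0.055,0],[0.075,0,-0.055,0],[0.105,0,-0.055,0],[0.117,0,-0.045,0],[0.117,0,-0.02,0],[0.117,0,-0.003,0],[0.117,0,0,0]], jaw=0.045)

```text
clock: 10.65
eef_pos: [467.1, 46.1, 153.1]
eef_rot: [-3.141, -0.002, 2.897]
wrist_force: [1.0, 0.1, -0.5]
finger_gap: 45.2
finger_force: 0.0
```

Request:
move_arm(moves=[[0,0,0,0],[0,0,0,0],[0,0,0,0],[0,0,0,0],[0,0,0,0]], jaw=0.016)

```text
clock: 11.15
eef_pos: [468.2, 46.7, 154.7]
eef_rot: [3.14, 0.001, 2.897]
wrist_force: [1.3, 4.7, 2.8]
finger_gap: 21.2
finger_force: 8.0
```

```bash
python3 -c "
from h import *
go([[-58,-89,153]])
balls()
"
```

```text
t 11.15 tcp stand [-58.3 -89.3 154.7] rot [3.140e+00 1.000e-03 2.897e+00] F [1.3 4.7 2.8] gap 21.2
[-58, -89, 153] shift m [-0.0003  0.0003  0.0017]
scene ball 48 [ 53. -82. 179.] angle 39.4
scene ball 14 [-68. -86. 175.] angle -48.3
```

Request:
move_arm(moves=[[-0.004,0,-0.0037,0],[-0.008,0,-0.007,0],[-0.0124,0,-0.0102,0],[-0.017,0,-0.013,0],[-0.0217,0,-0.0156,0],[-0.0266,0,-0.0178,0],[-0.0316,0,-0.0197,0],[-0.0368,0,-0.0212,0],[-0.042,0,-0.0224,0],[-0.0473,0,-0.0233,0],[-0.0526,0,-0.0238,0],[-0.058,0,-0.024,0]])

```text
clock: 12.4
eef_pos: [524.5, 32.6, 178.9]
eef_rot: [3.141, 0.001, 2.897]
wrist_force: [-1.7, 5.2, 6.4]
finger_gap: 21.5
finger_force: 8.0
```

Request:
move_arm(moves=[[-0.0053,0,0.0002,0],[-0.0107,0,0.0007,0],[-0.016,0,0.0016,0],[-0.0212,0,0.0028,0],[-0.0263,0,0.0043,0],[-0.0314,0,0.0062,0],[-0.0363,0,0.0084,0],[-0.041,0,0.011,0],[-0.0455,0,0.0138,0],[-0.05,0,0.0169,0],[-0.054,0,0.0203,0],[-0.058,0,0.024,0]])

```text
clock: 13.6
eef_pos: [581.6, 18.3, 155.4]
eef_rot: [3.141, 0.004, 2.897]
wrist_force: [3.5, 2.8, 6.4]
finger_gap: 21.3
finger_force: 8.0
```

Request:
move_arm(moves=[[0,0,0,0],[0,0,0,0],[0,0,0,0],[0,0,0,0],[0,0,0,0],[0,0,0,0],[0,0,0,0],[0,0,0,0],[0,0,0,0],[0,0,0,0]])

```text
clock: 14.6
eef_pos: [581.5, 18.3, 155.1]
eef_rot: [3.141, 0.004, 2.897]
wrist_force: [6.0, 2.7, 4.4]
finger_gap: 21.5
finger_force: 8.0
```

```bash
python3 -c "
from h import *
go([[58,-89,154]])
c=balls()
cv2.imwrite('pics/s2.png',cv2.resize(c['frame'][140:280,200:320],None,fx=5,fy=4.2,interpolation=cv2.INTER_CUBIC))
"
```

```text
t 14.6 tcp stand [ 58.4 -89.4 155.1] rot [3.141 0.004 2.897] F [6.  2.7 4.4] gap 21.5
[58, -89, 154] shift m [0.0004 0.0004 0.0011]
scene ball 40 [ 48. -90. 183.] angle 34.9
scene ball 50 [-63. -83. 172.] angle -47.0
scene ball 17 [-53. -85.  60.] angle -135.8
```

View pics/s2.png

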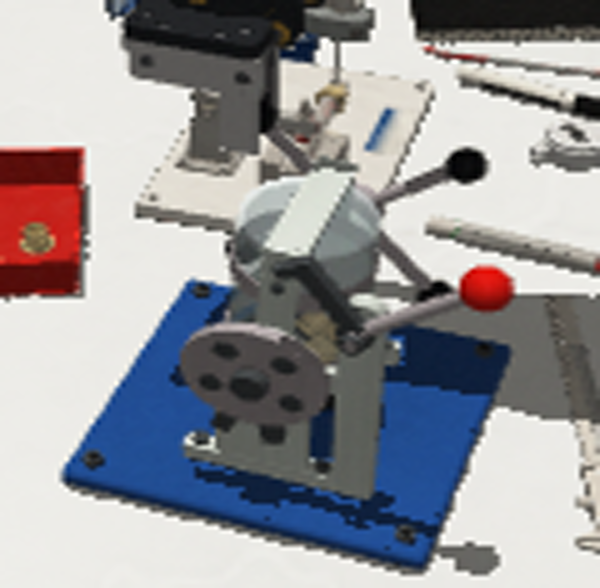

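Request:
move_arm(moves=[[-0.001,0,0.001,0],[-0.001,0,0.001,0],[-0.001,0,0.001,0],[-0.001,0,0.001,0],[-0.001,0,0.001,0]])

```text
clock: 15.15
eef_pos: [582.4, 18.1, 154.2]
eef_rot: [3.141, 0.004, 2.897]
wrist_force: [4.7, 2.4, 5.5]
finger_gap: 20.9
finger_force: 8.0
```

```bash
python3 -c "
from h import *
go([[58,-89,154]])
c=balls();d=balls('top')
a=cv2.resize(c['frame'][175:235,235:285],(400,480),interpolation=cv2.INTER_CUBIC);b=cv2.resize(d['frame'][180:230,220:270],(400,480),interpolation=cv2.INTER_CUBIC)
cv2.imwrite('pics/s3.png',np.hstack([a,b]))
"
```

```text
t 15.15 tcp stand [ 59.4 -89.4 154.2] rot [3.141 0.004 2.897] F [4.7 2.4 5.5] gap 20.9
[58, -89, 154] shift m [0.0014 0.0004 0.0002]
scene ball 44 [ 49. -88. 183.] angle 35.4
scene ball 51 [-62. -82. 173.] angle -46.6
scene ball 18 [-54. -84.  62.] angle -134.2
```

View pics/s3.png

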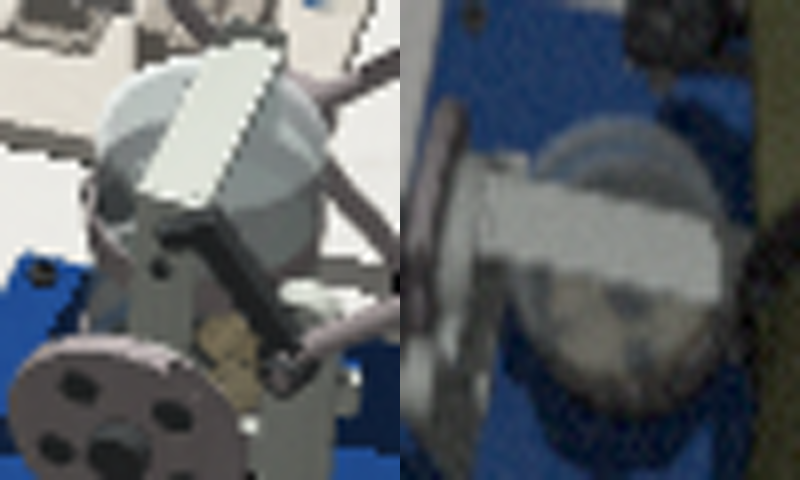

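The jar is upside down. The brass lies low at the lid end (left half, around (230,350)) and the upper part of the jar is clear. Now I turn it back.

Request:
move_arm(moves=[[0.004,0,-0.0037,0],[0.008,0,-0.007,0],[0.0124,0,-0.0102,0],[0.017,0,-0.013,0],[0.0217,0,-0.0156,0],[0.0266,0,-0.0178,0],[0.0316,0,-0.0197,0],[0.0368,0,-0.0212,0],[0.042,0,-0.0224,0],[0.0473,0,-0.0233,0],[0.0526,0,-0.0238,0],[0.058,0,-0.024,0]])

```text
clock: 16.45
eef_pos: [524.9, 32.5, 176.7]
eef_rot: [3.141, -0.0, 2.897]
wrist_force: [4.3, 5.5, -6.1]
finger_gap: 21.2
finger_force: 8.0
```

Request:
move_arm(moves=[[0.0053,0,0.0002,0],[0.0107,0,0.0007,0],[0.016,0,0.0016,0],[0.0212,0,0.0028,0],[0.0263,0,0.0043,0],[0.0314,0,0.0062,0],[0.0363,0,0.0084,0],[0.041,0,0.011,0],[0.0455,0,0.0138,0],[0.05,0,0.0169,0],[0.054,0,0.0203,0],[0.058,0,0.024,0]])

```text
clock: 17.65
eef_pos: [469.2, 46.5, 153.7]
eef_rot: [3.14, 0.002, 2.897]
wrist_force: [2.7, 5.3, 2.9]
finger_gap: 21.1
finger_force: 8.0
```

Request:
move_arm(moves=[[0,0,0,0],[0,0,0,0],[0,0,-0.01,0],[0,0,-0.03,0],[-0.01,0,-0.05,0],[-0.04,0,-0.055,0],[-0.075,0,-0.055,0],[-0.105,0,-0.055,0],[-0.117,0,-0.045,0],[-0.117,0,-0.02,0],[-0.117,0,-0.003,0],[-0.117,0,0,0]], jaw=0.045)

```text
clock: 18.85
eef_pos: [581.6, 17.5, 151.6]
eef_rot: [-3.141, -0.003, 2.897]
wrist_force: [-0.3, 0.6, -0.4]
finger_gap: 44.9
finger_force: 0.0
```

```bash
python3 -c "
from h import *
go([[58,-89,154]])
balls();balls('top')
"
```

```text
t 18.85 tcp stand [ 58.7 -90.2 151.6] rot [-3.141e+00 -3.000e-03  2.897e+00] F [-0.3  0.6 -0.4] gap 44.9
[58, -89, 154] shift m [ 0.0008  0.0012 -0.0024]
scene ball 26 [ 52. -85. 175.] angle 40.4
scene ball 50 [-58. -83. 178.] angle -42.6
```

Request:
move_arm(moves=[[0,0.001,-0.002,0],[0,0.001,-0.002,0],[0,0.001,-0.002,0],[0,0.001,-0.002,0],[0,0.001,-0.002,0]], jaw=0.016)

```text
clock: 19.45
eef_pos: [582.7, 18.2, 155.5]
eef_rot: [-3.141, 0.001, 2.897]
wrist_force: [-0.0, -4.1, 2.5]
finger_gap: 21.4
finger_force: 8.0
```

Request:
move_arm(moves=[[0.004,0,-0.0037,0],[0.008,0,-0.007,0],[0.0124,0,-0.0102,0],[0.017,0,-0.013,0],[0.0217,0,-0.0156,0],[0.0266,0,-0.0178,0],[0.0316,0,-0.0197,0],[0.0368,0,-0.0212,0],[0.042,0,-0.0224,0],[0.0473,0,-0.0233,0],[0.0526,0,-0.0238,0],[0.058,0,-0.024,0]])

```text
clock: 20.65
eef_pos: [526.6, 32.3, 179.8]
eef_rot: [-3.141, 0.002, 2.897]
wrist_force: [2.3, -4.9, 5.2]
finger_gap: 21.0
finger_force: 8.0
```

Request:
move_arm(moves=[[0.0053,0,0.0002,0],[0.0107,0,0.0007,0],[0.016,0,0.0016,0],[0.0212,0,0.0028,0],[0.0263,0,0.0043,0],[0.0314,0,0.0062,0],[0.0363,0,0.0084,0],[0.041,0,0.011,0],[0.0455,0,0.0138,0],[0.05,0,0.0169,0],[0.054,0,0.0203,0],[0.058,0,0.024,0]])

```text
clock: 21.85
eef_pos: [469.7, 46.5, 155.5]
eef_rot: [-3.141, 0.0, 2.897]
wrist_force: [-3.9, -4.4, 6.1]
finger_gap: 21.3
finger_force: 8.0
```

```bash
python3 -c "
from h import *
go([[-58,-89,153]])
balls();balls('top')
"
```

```text
t 21.85 tcp stand [-56.9 -89.1 155.5] rot [-3.141  0.     2.897] F [-3.9 -4.4  6.1] gap 21.3
[-58, -89, 153] shift m [0.0011 0.0001 0.0025]
scene ball 47 [ 59. -82. 172.] angle 45.4
scene ball 10 [-65. -98. 175.] angle -46.9
scene ball 18 [-61. -84.  69.] angle -126.5
top ball 45 [ 61. -88. 176.] angle 44.2
```

Request:
move_arm(moves=[[0.0005,0,0.0005,0],[0.001,0,0.001,0],[0.001,0,0.001,0]])

```text
clock: 22.25
eef_pos: [468.6, 46.8, 154.4]
eef_rot: [-3.141, -0.0, 2.897]
wrist_force: [-5.2, -4.4, 4.8]
finger_gap: 21.4
finger_force: 8.0
```

Request:
move_arm(moves=[[0,0,0,0],[0,0,0,0],[0,0,-0.01,0],[0,0,-0.04,0],[0,0.01,-0.08,0],[0.01,0.03,-0.1,0],[0.02,0.06,-0.1,0],[0.03,0.09,-0.1,0],[0.04,0.12,-0.1,0],[0.049,0.145,-0.1,0],[0.049,0.156,-0.1,0],[0.049,0.156,-0.1,0]], jaw=0.05)

```text
clock: 23.45
eef_pos: [459.4, 210.9, 254.2]
eef_rot: [3.141, 0.0, 2.898]
wrist_force: [0.3, -0.2, 0.4]
finger_gap: 50.0
finger_force: 0.0
```

```bash
python3 -c "
from h import *
go([[-108,67,200]])
c=balls();d=balls('top')
print('initial')
class V:
    def camera(s,n): return dict(np.load(n+'0.npz'))
import h; h.viewer=V(); balls();balls('top')
"
```

```text
t 23.45 tcp stand [-106.8   67.9  254.2] rot [3.141 0.    2.898] F [ 0.3 -0.2  0.4] gap 50.0
[-108, 67, 200] shift m [ 0.0012 -0.0009  0.0542]
scene ball 46 [ 58. -82. 174.] angle 44.5
scene ball 18 [-59. -84.  67.] angle -128.1
top ball 45 [ 60. -88. 176.] angle 43.9
top ball 10 [ 55. -82.  59.] angle 135.0
top ball 88 [-57. -88. 179.] angle -41.1
initial
scene ball 49 [ 56. -82. 176.] angle 41.8
scene ball 51 [-59. -82. 177.] angle -43.3
scene ball 45 [-59. -82.  62.] angle -131.0
top ball 60 [ 57. -86. 179.] angle 41.6
top ball 80 [-58. -88. 178.] angle -42.4
```

Request:
move_arm(moves=[[0.001,-0.001,0.02,0],[0.001,-0.001,0.04,0],[0.001,-0.001,0.053,0],[0.001,-0.001,0.055,0],[0.001,-0.001,0.055,0]])

```text
clock: 24.05
eef_pos: [458.3, 209.1, 199.3]
eef_rot: [3.142, 0.0, 2.896]
wrist_force: [0.0, -0.7, 0.3]
finger_gap: 49.9
finger_force: 0.0
```

Request:
move_arm(moves=[[0,0,0,0],[0,0,0,0],[0,0,0,0],[0,0,0,0],[0,0,0,0]], jaw=0.018, squeeze=12)

```text
clock: 24.55
eef_pos: [458.2, 210.0, 199.3]
eef_rot: [3.14, 0.001, 2.897]
wrist_force: [0.7, 5.1, 1.6]
finger_gap: 22.7
finger_force: 12.0
```

```bash
python3 -c "
from h import *
go([[-36.5,67,223.5]])
a0=np.arctan2(12,76)
for q in np.linspace(1.0,0,22): a=a0-q; print(np.round([(77*np.sin(a0-1)-77*np.sin(a))/1000, (77*np.cos(a0-1)-77*np.cos(a))/1000],4))
"
```

```text
t 24.55 tcp stand [-107.7   66.7  199.3] rot [3.140e+00 1.000e-03 2.897e+00] F [0.7 5.1 1.6] gap 22.7
[-36.5, 67, 223.5] shift m [-0.0712  0.0003 -0.0241]
[0. 0.]
[-0.0025 -0.0027]
[-0.0051 -0.0052]
[-0.0079 -0.0077]
[-0.0107 -0.01  ]
[-0.0137 -0.0121]
[-0.0168 -0.0141]
[-0.0199 -0.016 ]
[-0.0232 -0.0177]
[-0.0265 -0.0193]
[-0.0299 -0.0207]
[-0.0333 -0.0219]
[-0.0368 -0.023 ]
[-0.0404 -0.0239]
[-0.044  -0.0246]
[-0.0476 -0.0252]
[-0.0512 -0.0255]
[-0.0549 -0.0258]
[-0.0586 -0.0258]
[-0.0622 -0.0257]
[-0.0659 -0.0253]
[-0.0695 -0.0249]
```

Request:
move_arm(moves=[[-0.005,0.001,-0.005,0],[-0.0107,0.001,-0.01,0],[-0.0168,0.001,-0.0141,0],[-0.0232,0.001,-0.0177,0],[-0.03,0.001,-0.0207,0],[-0.0368,0.001,-0.023,0],[-0.044,0.001,-0.0246,0],[-0.05,0.001,-0.0254,0],[-0.055,0.001,-0.0258,0],[-0.059,0.001,-0.0258,0],[-0.062,0.001,-0.0257,0],[-0.064,0.001,-0.0255,0]])

```text
clock: 25.75
eef_pos: [520.8, 194.7, 224.6]
eef_rot: [-3.141, 0.0, 2.897]
wrist_force: [-2.3, -4.9, 2.9]
finger_gap: 22.9
finger_force: 12.0
```

Request:
move_arm(moves=[[-0.0015,0,0.0002,0],[-0.003,0,0.0004,0],[-0.0045,0,0.0006,0],[-0.006,0,0.0008,0],[-0.007,0,0.001,0],[-0.008,0,0.001,0],[-0.008,0,0.001,0]])

```text
clock: 26.45
eef_pos: [527.9, 193.0, 223.7]
eef_rot: [-3.141, -0.001, 2.897]
wrist_force: [-6.7, -4.8, 4.6]
finger_gap: 23.0
finger_force: 12.0
```

```bash
python3 -c "
from h import *
go([[-36.5,67,223.5]])
balls();balls('top')"
```

```text
t 26.45 tcp stand [-36.   67.  223.7] rot [-3.141e+00 -1.000e-03  2.897e+00] F [-6.7 -4.8  4.6] gap 23.0
[-36.5, 67, 223.5] shift m [ 0.0005 -0.      0.0002]
scene ball 50 [-56. -82. 180.] angle -40.6
scene ball 38 [-62. -82.  65.] angle -128.0
top ball 43 [ 60. -88. 177.] angle 43.7
top ball 10 [ 54. -82.  61.] angle 134.5
top ball 88 [-57. -88. 179.] angle -41.0
```

Request:
move_arm(moves=[[-0.001,0,0,0],[-0.002,0,0,0],[-0.003,0,0,0],[-0.004,0,0.0005,0],[-0.004,0,0.0005,0],[-0.004,0,0.0005,0]])

```text
clock: 27.15
eef_pos: [531.1, 192.2, 223.2]
eef_rot: [-3.141, -0.002, 2.897]
wrist_force: [-13.2, -3.2, 8.1]
finger_gap: 23.2
finger_force: 12.0
```

```bash
python3 -c "
from h import *
go([[-36.5,67,223.5]])
c=balls();d=balls('top')
a=c['frame'][190:250,225:285];b=dict(np.load('scene0.npz'))['frame'][190:250,225:285]
cv2.imwrite('pics/s4.png',np.hstack([cv2.resize(x,(400,480),interpolation=cv2.INTER_CUBIC) for x in(b,a)]))
"
```

```text
t 27.15 tcp stand [-32.7  67.1 223.2] rot [-3.141e+00 -2.000e-03  2.897e+00] F [-13.2  -3.2   8.1] gap 23.2
[-36.5, 67, 223.5] shift m [ 0.0038 -0.0001 -0.0003]
scene ball 50 [-56. -82. 180.] angle -40.5
scene ball 40 [-62. -82.  65.] angle -128.3
top ball 43 [ 60. -88. 177.] angle 43.6
top ball 10 [ 56. -82.  59.] angle 134.8
top ball 87 [-57. -88. 179.] angle -41.3
```

View pics/s4.png

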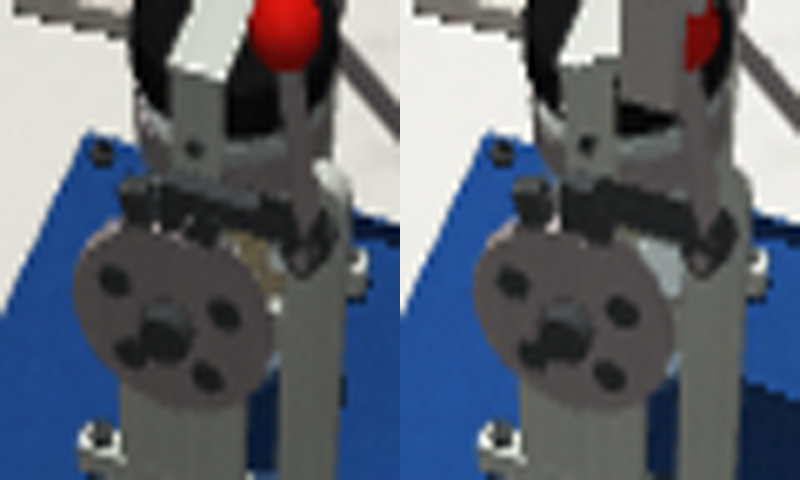

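Request:
move_arm(moves=[[0.003,0,0,0],[0.006,0,-0.0005,0],[0.012,0,-0.001,0],[0.018,0,-0.001,0],[0.024,0,-0.001,0],[0.03,0,0,0],[0.036,0,0.001,0],[0.042,0,0.0035,0],[0.048,0,0.006,0],[0.054,0,0.009,0],[0.054,0,0.009,0]])

```text
clock: 28.35
eef_pos: [478.8, 205.2, 213.7]
eef_rot: [-3.141, -0.001, 2.897]
wrist_force: [-3.3, -4.3, -0.5]
finger_gap: 22.9
finger_force: 12.0
```

Request:
move_arm(moves=[[0,0,0,0],[0,0,0,0],[0,0,-0.02,0],[0,0,-0.06,0],[0,-0.03,-0.07,0],[0,-0.07,-0.07,0],[-0.005,-0.11,-0.06,0],[-0.014,-0.145,-0.05,0],[-0.024,-0.157,-0.02,0],[-0.024,-0.157,-0.02,0]], jaw=0.045)

```text
clock: 29.35
eef_pos: [464.1, 45.8, 231.4]
eef_rot: [-3.141, -0.004, 2.894]
wrist_force: [0.6, 0.3, 0.8]
finger_gap: 45.2
finger_force: 0.0
```

```bash
cat >> h.py <<'E'
def trk():
    for n,pts in(('scene',[(291,178),(250,168)]),('top',[(276,232),(283,189)])):
        a=dict(np.load(n+'0.npz'))['frame']; c=viewer.camera(n); b=c['frame']
        J=np.array(c['orientation']); M=J if J.shape==(3,3) else R.from_euler('xyz',J).as_matrix()
        def pr(p):
            q=(p-c['origin'])@M; return np.array([q[0]/q[2]*c['fx']+c['cx'],q[1]/q[2]*c['fy']+c['cy']])
        for (u,v),s in zip(pts,(-1,1)):
            t=a[v-8:v+9,u-8:u+9]; w=b[v-16:v+17,u-16:u+17]
            r=cv2.matchTemplate(w,t,cv2.TM_CCOEFF_NORMED); _,mx,_,(x,y)=cv2.minMaxLoc(r)
            sub=lambda l,m,h:(l-h)/2/(l-2*m+h)
            d=np.array([x-8+(sub(*r[y,x-1:x+2]) if 0<x<16 else 0),y-8+(sub(*r[y-1:y+2,x]) if 0<y<16 else 0)])
            f=lambda g:pr(wd([82*np.sin(g),-88,114+82*np.cos(g)]))
            g=s*np.pi/4; D=(f(g+.01)-f(g-.01))/.02
            print(n,s,'match',round(mx,2),'d',d.round(2),'deg',np.degrees(d@D/(D@D)).round(2),'resid',(d-D*(d@D)/(D@D)).round(2))
E
python3 -c "
from h import *
go([[-58,-89,220]])
trk()
c=viewer.camera('scene');P=cloud(c);f=c['frame'].astype(int);m=(f[...,2]>100)&(f[...,1]<60)&(f[...,0]<60)&(P[...,2]>150)&(c['z_map']>0)
Q=st(P[m]);Q=Q[np.hypot(Q[:,0],Q[:,1])<190];print(np.median(Q,0),Q.max(0))"
```

```text
t 29.35 tcp stand [-62.1 -91.2 231.4] rot [-3.141 -0.004  2.894] F [0.6 0.3 0.8] gap 45.2
[-58, -89, 220] shift m [-0.0042  0.0023  0.0113]
scene -1 match 0.97 d [-0.85 -0.94] deg 2.44 resid [ 0. -0.]
scene 1 match 0.9 d [-0.32  0.25] deg 0.96 resid [0.02 0.04]
top -1 match 0.53 d [-2.88  8.  ] deg -19.39 resid [-1.27 -0.25]
top 1 match 0.83 d [ 0.18 -0.7 ] deg 2.48 resid [0.06 0.01]
[-90.15615743  73.55441503 239.2637726 ] [-78.29953725  80.34145803 244.58158898]
```

Request:
move_arm(moves=[[-0.003,0.002,0.02,0],[-0.003,0.002,0.045,0],[-0.003,0.002,0.065,0],[-0.003,0.002,0.076,0],[-0.003,0.002,0.076,0],[-0.003,0.002,0.076,0]])

```text
clock: 30.1
eef_pos: [468.8, 48.7, 159.2]
eef_rot: [3.141, 0.001, 2.897]
wrist_force: [-0.4, 0.2, 0.2]
finger_gap: 45.0
finger_force: 0.0
```

Request:
move_arm(moves=[[0,0,0,0],[0,0,0,0],[0,0,0,0],[0,0,0,0],[0,0,0,0],[0.001,0,0.001,0],[0.002,0,0.002,0],[0.003,0,0.003,0],[0.003,0,0.003,0]], jaw=0.016, squeeze=10)

```text
clock: 31.0
eef_pos: [464.9, 47.8, 155.2]
eef_rot: [-3.139, -0.0, 2.896]
wrist_force: [-4.3, -9.1, 4.0]
finger_gap: 21.4
finger_force: 10.0
```

```bash
python3 -c "
from h import *
go([[-58,-89,220]])
trk()"
```

```text
t 31.0 tcp stand [-61.8 -89.  155.2] rot [-3.139 -0.     2.896] F [-4.3 -9.1  4. ] gap 21.4
[-58, -89, 220] shift m [-0.0038 -0.0001 -0.0648]
scene -1 match 0.44 d [1.86 0.02] deg -2.44 resid [ 1.01 -0.92]
scene 1 match 0.98 d [ 0.11 -0.08] deg -0.33 resid [-0.01 -0.01]
top -1 match 0.46 d [8.   4.34] deg -6.3 resid [8.52 1.66]
top 1 match 0.99 d [0.03 0.16] deg -0.54 resid [0.06 0.01]
```

Request:
move_arm(moves=[[0,0,0,0],[0,0,0,0],[0,0,-0.01,0],[0,0,-0.04,0],[0,0.01,-0.08,0],[0.01,0.04,-0.105,0],[0.02,0.08,-0.105,0],[0.027,0.12,-0.105,0],[0.028,0.15,-0.105,0],[0.028,0.156,-0.105,0],[0.028,0.156,-0.08,0],[0.028,0.156,-0.058,0]], jaw=0.05)

```text
clock: 32.3
eef_pos: [476.0, 206.8, 212.8]
eef_rot: [3.141, 0.001, 2.897]
wrist_force: [1.0, -0.2, -0.4]
finger_gap: 50.1
finger_force: 0.0
```

Request:
move_arm(moves=[[0,0,0,0],[0,0,0,0],[0,0,0,0],[0,0,0,0],[0,0,0,0],[0,0,0,0],[0,0,0,0]], jaw=0.018, squeeze=12)

```text
clock: 33.0
eef_pos: [476.0, 206.1, 214.2]
eef_rot: [-3.14, 0.001, 2.896]
wrist_force: [-4.7, -8.0, 6.5]
finger_gap: 22.9
finger_force: 12.0
```

```bash
python3 -c "
from h import *
go([[-38,67,223]])
trk()
a0=np.arctan2(12,76)
for q in np.linspace(.7,0,15): a=a0-q; print(np.round([(77*np.sin(a0-.7)-77*np.sin(a))/1000, (77*np.cos(a0-.7)-77*np.cos(a))/1000],4))
"
```

```text
t 33.0 tcp stand [-89.5  67.2 214.2] rot [-3.140e+00  1.000e-03  2.896e+00] F [-4.7 -8.   6.5] gap 22.9
[-38, 67, 223] shift m [-0.0515 -0.0002 -0.0088]
scene -1 match 0.34 d [ 6.53 -4.2 ] deg -2.45 resid [ 5.68 -5.15]
scene 1 match 0.98 d [ 0.11 -0.08] deg -0.32 resid [-0.01 -0.01]
top -1 match 0.99 d [0.01 0.05] deg -0.11 resid [0.02 0.  ]
top 1 match 0.99 d [0.04 0.19] deg -0.61 resid [0.07 0.01]
[0. 0.]
[-0.0033 -0.0019]
[-0.0068 -0.0036]
[-0.0103 -0.0052]
[-0.0139 -0.0066]
[-0.0175 -0.0078]
[-0.0213 -0.0088]
[-0.025  -0.0097]
[-0.0288 -0.0103]
[-0.0326 -0.0108]
[-0.0365 -0.011 ]
[-0.0403 -0.0111]
[-0.0442 -0.011 ]
[-0.048  -0.0107]
[-0.0518 -0.0101]
```

Jar is within about 0.3° of upright; closing the lever.

Request:
move_arm(moves=[[-0.0033,0,-0.002,0],[-0.008,0,-0.004,0],[-0.0139,0,-0.0066,0],[-0.02,0,-0.0085,0],[-0.026,0,-0.01,0],[-0.032,0,-0.0107,0],[-0.0365,0,-0.011,0],[-0.04,0,-0.011,0],[-0.0435,0,-0.011,0],[-0.047,0,-0.0108,0],[-0.05,0,-0.0104,0],[-0.052,0,-0.01,0]])

```text
clock: 34.3
eef_pos: [526.6, 193.4, 224.0]
eef_rot: [-3.14, 0.001, 2.896]
wrist_force: [-3.4, -7.3, 3.5]
finger_gap: 23.1
finger_force: 12.0
```

Request:
move_arm(moves=[[-0.001,0,0,0],[-0.002,0,0,0],[-0.003,0,0,0],[-0.004,0,0,0],[-0.005,0,0,0],[-0.005,0,0,0]])

```text
clock: 34.9
eef_pos: [529.9, 192.6, 223.6]
eef_rot: [-3.139, -0.003, 2.897]
wrist_force: [-13.3, -6.0, 3.5]
finger_gap: 22.9
finger_force: 12.0
```

Request:
move_arm(moves=[[-0.002,0,0,0],[-0.002,0,0,0],[-0.002,0,0,0],[-0.002,0,0,0]])

```text
clock: 35.3
eef_pos: [531.8, 192.1, 223.4]
eef_rot: [-3.139, -0.003, 2.897]
wrist_force: [-13.5, -5.1, 2.3]
finger_gap: 23.0
finger_force: 12.0
```

```bash
python3 -c "
from h import *
go([[-38,67,223]])
trk()"
```

```text
t 35.3 tcp stand [-32.   67.1 223.4] rot [-3.139e+00 -3.000e-03  2.897e+00] F [-13.5  -5.1   2.3] gap 23.0
[-38, 67, 223] shift m [ 0.006  -0.0001  0.0004]
scene -1 match 0.98 d [0.16 0.16] deg -0.42 resid [ 0.01 -0.01]
scene 1 match 0.25 d [-5.56  3.37] deg 15.51 resid [-0.04 -0.07]
top -1 match 0.99 d [0.02 0.11] deg -0.24 resid [0.04 0.01]
top 1 match 0.99 d [0.04 0.2 ] deg -0.67 resid [0.07 0.01]
```

Request:
move_arm(moves=[[0,0,0,0],[0,0,0,0],[0,0,0,0],[0,0,-0.01,0],[0,0,-0.03,0],[0,0,-0.06,0],[0,0,-0.1,0],[0.04,0.02,-0.12,0],[0.08,0.05,-0.12,0],[0.12,0.08,-0.12,0],[0.16,0.11,-0.12,0],[0.18,0.12,-0.12,0]], jaw=0.05)

```text
clock: 36.6
eef_pos: [385.3, 355.3, 344.0]
eef_rot: [3.14, 0.0, 2.899]
wrist_force: [1.1, -0.7, -0.4]
finger_gap: 50.1
finger_force: 0.0
```

```bash
python3 -c "
from h import *
go([[-38,67,223]])
trk()
c=viewer.camera('scene')
for k in(dict(np.load('scene0.npz')),c):
    P=cloud(k);f=k['frame'].astype(int);m=(f[...,2]>100)&(f[...,1]<60)&(f[...,0]<60)&(P[...,2]>150)&(k['z_map']>0)
    Q=st(P);m&=np.hypot(Q[...,0],Q[...,1])<190;v,u=np.where(m);print(m.sum(),u.mean(),v.mean(),Q[m].mean(0))
a=c['frame'][190:250,225:285];b=dict(np.load('scene0.npz'))['frame'][190:250,225:285]
cv2.imwrite('pics/s5.png',np.hstack([cv2.resize(x,(400,480),interpolation=cv2.INTER_CUBIC) for x in(b,a)]))
"
```

```text
t 36.6 tcp stand [-213.6  189.9  344. ] rot [3.14  0.    2.899] F [ 1.1 -0.7 -0.4] gap 50.1
[-38, 67, 223] shift m [-0.1752 -0.1236  0.1209]
scene -1 match 0.99 d [0.16 0.14] deg -0.41 resid [ 0.02 -0.02]
scene 1 match 0.98 d [ 0.11 -0.08] deg -0.33 resid [-0.01 -0.01]
top -1 match 0.99 d [0.   0.09] deg -0.19 resid [0.02 0.  ]
top 1 match 0.99 d [0.04 0.2 ] deg -0.65 resid [0.07 0.01]
75 267.25333333333333 192.06666666666666 [-39.54341861  70.9744692  248.0284239 ]
74 267.2837837837838 192.17567567567568 [-39.75660085  71.45767844 248.18118266]
```

View pics/s5.png

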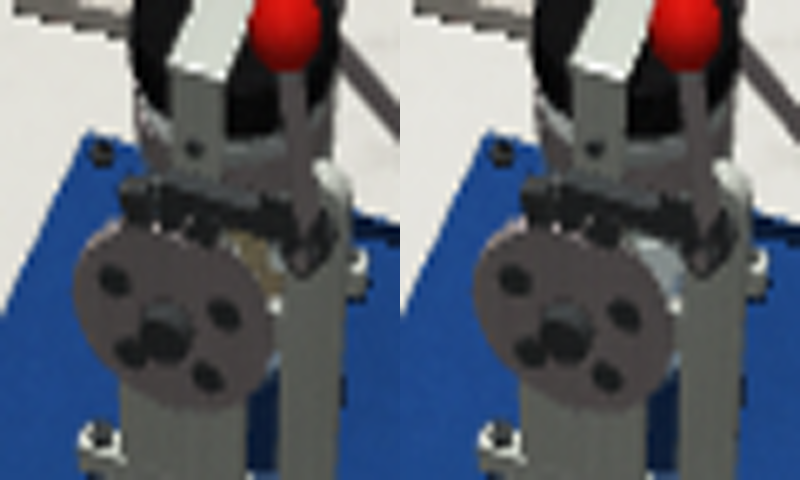

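The picture pair shows the red ball at (685,30) and the lever and index plate just as they were at the start (red ball within 0.2 px). The jar is upright to within about half a degree, the nose is home and the gripper is clear. Handing in.

```bash
python3 -c "
from cell import manip
print(manip.sign_off())"
```

```text
the job is handed in; nothing more can be done
None
```

The job is handed in: I turned the jar fully upside down, held it there for about 1.5 s until the brass visible in the pictures lay at the lid end, turned it upright again, and pushed the lever home in the notch on the second try, after trimming the jar by about 2°.

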